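Push a stacked pair of plates home against a sprung plunger and hold it on the stops

TASK

The loose aluminium plate and the one lying on the drill jig are to be drilled as a pair. Stack the loose plate squarely on the plate on the jig, edges flush all round, then push the pair together along the jig's bed, against the sprung plunger, until it comes firmly up against the two hard stop buttons, without ramming it. Finish while still holding the pair there against the spring, flat on the bed and square to the stops; do not let go, and leave the tin, the valve and the bush where they are.

Things in the scene. Friction and masses are not known exactly. Their poses are not given: they have to be found in the camera images.
- jig: Drill jig fixed to the bench: grey base plate 200 (x) x 110 (y) x 8 mm; its bare top is the bed, two scribed lines along x, 56 mm apart, show the pair's place sideways. Origin: underside centre (z = 0), exactly below the centre of a plate that is fully home. +x points to the end stop: the push direction, up to 0.3 rad either side of straight ahead. Screw heads 4 mm high at x = +-88, y = +-46 mm.
- end_stop: Fixed stop at the jig's +x end; same origin and axes as the jig. Dark steel block 76 mm wide, top 40 mm above the bench, near face at x = +54 mm. Two steel stop buttons, 18 mm in diameter, stick out of it towards -x at y = -21 and +21 mm; their flat ends lie at x = +40 mm, centred 20 mm above the bench (12 above the bed), and meet both plates of a pile.
- plunger (a joint): Travel in m of the sprung brass plunger between the stop buttons: 0 = fully out, head 12 mm in front of the buttons; 0.012 = head flush with the buttons, where a plate on the stops holds it; 0.016 at most. Spring: about 4 N at 0, rising evenly to about 9 N at 0.012; it springs back out when the push is taken away.
- plunger_tip (a point): Centre of the flat 16 mm head of the plunger, 20 mm above the bench; in the jig's frame at x = +28 mm, y = 0 when fully out, moving to +40 mm at the stops.
- plate_low: Aluminium plate lying on the jig's bed at the start, 80 (x) x 56 (y) x 12 mm, 0.15 kg, with two plain 12 mm holes through it on its long axis at x = +-24 mm. Origin: centre of the underside. Its x axis is the long axis, lying roughly along the jig's x; it starts short of the plunger and a little skew.
- plate_top: Identical loose aluminium plate, 80 (x) x 56 (y) x 12 mm, 0.15 kg, two holes, lying on the bench beside the jig, to the left or to the right. Origin: centre of the underside, x along its long axis.
- grease_tin: Bystander: round flat tin, 62 mm in diameter, 34 mm tall, beside the jig on the other side from the loose plate. Origin: centre of the underside.
- valve: Bystander: white plastic angle valve, about 132 x 97 x 46 mm, lying behind the jig to the right. Origin: centre of the underside.
- bush: Bystander: small nickel bush, 31 mm in diameter, 30 mm tall, standing to the left of the jig, nearer the robot. Origin: centre of the underside.
Mind the look-alikes: they are no part of the job. What is shaped like the plate_low but black is not meant.

How it is judged:
By the outcome, as a careful person would: the job done as asked, in the order asked, and still so for the second after the job is handed in, while the arm keeps its last pose, push and grip.
It also fails if it takes over 54 s, if anything falls off the work surface, if the arm or the gripper's body presses on something with over 40 N, if the wrist force passes 120 N, or if a joint passes its speed limit or range.

ROBOT

A 6-joint arm with a two-finger parallel gripper is mounted at the origin on a cart in front of the work surface, level with it; the furniture and walls round the work are solid. World frame = base frame: x ahead of the robot, y to its left, z up, the work surface at z = 0. Lengths are in m, angles in degrees, forces in N, time in s.
With the tool pointing down it reaches from about 0.35 to 0.875 m from the base axis. Payload 4.2 kg.
Tool frame: the origin (TCP) lies between the finger pads; the fingertips stand 14 mm ahead of it and the grasp point (between the pads) lies 5 mm behind it; z points along the fingers, y is the line along which they close (so a half turn about z gives the same grasp; the last joint's range is limited). The gripper opens to 87 mm and grips with 3 to 60 N. Pads are 19 mm wide; open, the fingers measure 117 mm over their backs; the gripper's body (75 mm by 190 mm) begins 51 mm behind the grasp point.
Start: joints at [-59.267, 22.042, 0.453, 0, -68.411, -14.817], TCP at [0.171, -0.601, 0.237] pointing down, gripper open.
Joint ranges: [-179.83, 179.83], [-69.29, 118.12], [-61.27, 80.66], [-181.25, 117.63], [-171.15, -9.14], [-177.46, 177.46]. Speed limits (degrees/s): [159.86, 159.86, 180, 180, 180, 180].

INTERFACE

Orientations are given as a 3x3 rotation matrix whose columns are the frame's x, y, z axes.
In Python, from station import * gives the robot as it stands. The module is installed in compiled form; this text tells all that it offers.
- The arm moves only by the tool play_rows, never from a script. Its argument "steps" is a list of rows, each an object of numbers: "ax", "ay", "az": the turn, a rotation vector about the tool's x, y, z in degrees; "dx", "dy", "dz": the shift along the tool's x, y, z in mm; "claw": the finger opening in mm, from 0 to 87. A call has 1 to 20 rows; each row shifts and turns the commanded pose from where the row before left it, along the tool's axes as they then stand; what a row does not reach is not made up. A row lasts 1/10 s, in which the tool goes at most 50 mm and 8.59 degrees, less where a joint would pass 70% of its speed; a pose out of reach is approached as far as the arm can. A call with a gripper value outside its range is refused whole. The fingers move at their own pace and stop on an object; the grip force is fixed at half the most. Time passes only in rows, so rows that do not move let the fingers close. It gives the time, the measured TCP pose, the force, the opening and the grip force at its end, in the units of the state.
- sense(): the state, without advancing time (a new reading comes with each control period).
- capture(name): name is "scene" or "side" or "wrist"; returns a dict with "frame" (420x560x3 uint8, blue, green, red), "range_z" (420x560 float32, m along the optical axis (not along the pixel's ray), 0 where there is no reading), "fx", "fy", "cx", "cy" (pixels), "xyz" and "rotation" of the camera in the world. Camera axes: x right, y down, z forward; pixel columns grow to the right and rows downward; lengths in m; the calibration is good to about 2 mm. A picture is of the moment at which its call begins.
- finish_job(): hands the job in; it is judged then, once.
The state is a dict: "time_s": time; "joints": joint angles; "joint_velocities": joint speeds; "effort": joint torques, N m; "tcp_pos": TCP position; "ee_rot": TCP orientation; "wrist_force": force on the tool from outside, world axes, zero at the start; "moment": the same for the moment, N m; "gripper_width": opening from 0.0 (shut) to 1.0 (fully open); "gripper_force": force on a finger pad.
Only numpy, scipy, OpenCV 4.12 (cv2) and the standard library are available. Lean on these libraries where they do the work, as an engineer would, in place of code of your own. Each camera call takes 0.05 s, during which the arm holds its last target. There are 200 camera calls.

## Working session

There is one attempt and no reset: what is moved stays moved. The work goes in short steps, Python scripts to look and compute and a tool call to move; the robot and the scene stay as the last step left them, time stands still between calls to the robot, and variables do not carry over. Pictures are saved under pics/ and viewed, at most 10 in all, crops included, and the job is handed in when it is done.

Besides the shell and the picture viewer there is one more tool, called as name([rows], argument=value, ...), one row to a line, values as JSON. play_rows: Moves the arm, as the interface text tells. Its arguments: {"type":"object","properties":{"steps":{"type":"array"}},"required":["steps"]}

```bash
mkdir -p pics; python3 - <<'E'
from station import *
import cv2,numpy as np,pickle
d={n:capture(n) for n in("scene","side")}
pickle.dump(d,open('c0.pkl','wb'))
cv2.imwrite('pics/a.png',d['scene']['frame']);cv2.imwrite('pics/b.png',d['side']['frame'])
for n in d: print(n,d[n]['xyz'],np.round(d[n]['rotation'],3).tolist(),d[n]['fx'],d[n]['cx'],d[n]['cy'])
s=sense();print(s)
E
```

```text
scene [0.03865637 0.84926246 0.53529106] [[-0.825, -0.27, 0.496], [-0.564, 0.428, -0.706], [-0.022, -0.862, -0.506]] 449.8954483179936 280.1845839145756 215.8728625560159
side [0.4607404  1.09472264 0.56416173] [[-0.999, -0.016, 0.043], [-0.046, 0.482, -0.875], [-0.007, -0.876, -0.482]] 471.1483363777313 285.72239248371375 213.58564017956968
{'time_s': 0.1, 'joints': array([-5.92661181e+01,  2.20842951e+01,  3.87433915e-01, -2.45225424e-02,
       -6.84102857e+01, -1.48177880e+01]), 'joint_velocities': array([-0.01578924, -0.08755111,  0.19787533,  0.08826635, -0.00214093,
        0.04178398]), 'effort': array([ 2.42505866e-04, -3.91689956e+01,  1.87935323e+01,  4.23185840e+00,
        1.34868507e-02, -7.96644849e-05]), 'tcp_pos': array([ 0.17128098, -0.60054282,  0.23559153]), 'ee_rot': array([[-9.61707567e-01, -2.74076957e-01, -6.13605758e-04],
       [-2.74077628e-01,  9.61705867e-01,  1.81077071e-03],
       [ 9.38177317e-05,  1.90960751e-03, -9.99998172e-01]]), 'wrist_force': array([-0.00283141,  0.44327468, -0.4453712 ]), 'moment': array([ 5.14855892e-02, -4.10733535e-06, -3.50547080e-02]), 'gripper_force': 0.0, 'gripper_width': 1.0002888330393989}
```

View pics/a.png

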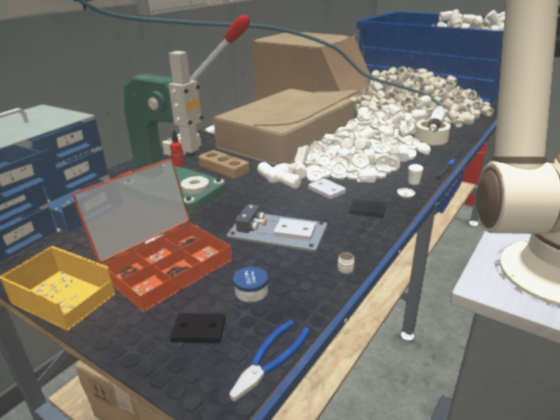

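View pics/b.png

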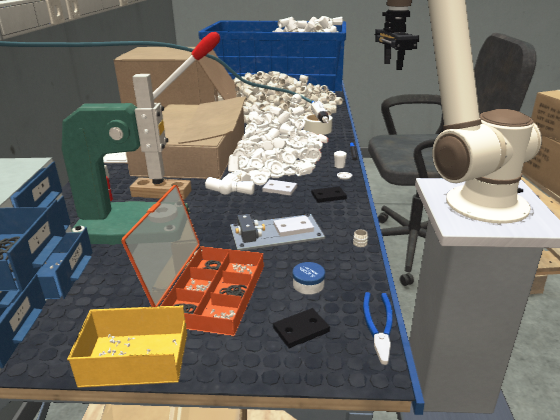

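The jig is at scene (278,230) with the low plate at (295,228), and the tin at (251,283). There are three candidates for the loose plate: bright at (327,188), black at (367,208) and black at (198,327). The bright one fits (aluminium, two holes, beside the jig, on the other side from the tin). I'll confirm it in a crop and measure it.

```bash
cat > h.py <<'E'
import cv2,numpy as np
def cloud(c):
    z=c['range_z'];v,u=np.indices(z.shape)
    p=np.stack([(u-c['cx'])/c['fx']*z,(v-c['cy'])/c['fy']*z,z],-1)
    w=p@np.asarray(c['rotation']).T+c['xyz']; w[z==0]=np.nan
    return w
def plate(c,seed,z0,thr=0.006,vmin=130):
    """top face by height band and brightness, connected to the seed pixel: minAreaRect in world"""
    w=cloud(c);g=c['frame'].min(2)
    m=((abs(w[...,2]-z0)<thr)&(g>vmin)).astype(np.uint8)
    n,l,st,_=cv2.connectedComponentsWithStats(m)
    k=l[seed[1]-3:seed[1]+4,seed[0]-3:seed[0]+4].ravel();k=k[k>0]
    k=np.bincount(k).argmax()
    P=w[l==k];(cx,cy),(a,b),t=cv2.minAreaRect((P[:,:2]*1000).astype(np.float32))
    if a<b:a,b,t=b,a,t+90
    return cx,cy,a,b,(t+90)%180-90,P[:,2].mean()*1000,len(P)
E
python3 - <<'E'
import pickle;from h import *
d=pickle.load(open('c0.pkl','rb'))
S=d['scene'];w=cloud(S);w2=cloud(d['side'])
for n,(u,v) in dict(low=(295,228),loose=(327,188),tin=(251,275),bush=(346,257),stop=(247,212),black=(367,208)).items(): print(n,np.round(w[v,u],4),S['frame'][v,u])
for n,(u,v) in dict(low=(293,226),loose=(280,187)).items(): print('side',n,np.round(w2[v,u],4),d['side']['frame'][v,u])
for c,s,z in((S,(295,228),.020),(S,(327,188),.012),(d['side'],(293,226),.02),(d['side'],(280,187),.012)):
  try: print(np.round(plate(c,s,z,vmin=150),2))
  except Exception as e: print(e)
a=cv2.resize(S['frame'][165:265,215:395],None,fx=4,fy=4,interpolation=2);cv2.imwrite('pics/c.png',a)
E
```

```text
low [0.4865 0.1573 0.0208] [237 231 229]
loose [ 0.5277 -0.0576  0.0138] [238 233 230]
tin [0.4556 0.3519 0.0338] [177 138 115]
bush [0.346  0.1921 0.0194] [101 115 124]
stop [0.5943 0.1853 0.0412] [117 109 104]
black [ 0.3982 -0.0172  0.0135] [66 67 66]
side low [0.4904 0.1673 0.0216] [249 244 243]
side loose [ 0.5329 -0.0566  0.0123] [249 244 243]
[490.19 152.04  80.09  63.03  18.76  20.57 573.  ]
[ 541.96 -134.32  179.89  152.59   66.55   12.37  840.  ]
[490.54 153.16  81.01  60.51  18.11  19.71 440.  ]
[ 530.18 -175.83  266.58  154.76   67.44   12.23  845.  ]
```

View pics/c.png

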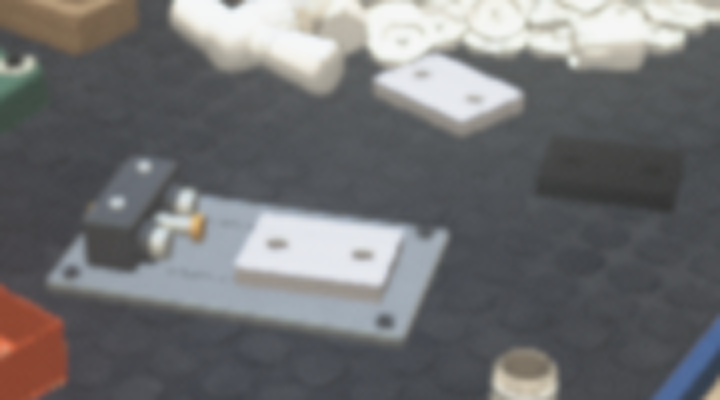

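The crop shows the loose aluminium plate at crop (448,95), which is scene (327,189): bright, two holes. The black one at crop (610,172) is the look-alike. Next I move over the work for a wrist view.

play_rows([
  {"dz": -35},
  {"dz": -35},
  {"dz": -35},
  {"dx": -27,"dy": 29},
  {"dx": -27,"dy": 29},
  {"dx": -27,"dy": 29},
  {"dx": -27,"dy": 29},
  {"dx": -27,"dy": 29},
  {"dx": -27,"dy": 29},
  {"dx": -27,"dy": 29},
  {"dx": -27,"dy": 29},
  {"dx": -27,"dy": 29},
  {"dx": -27,"dy": 29},
  {"dx": -27,"dy": 29},
  {"dx": -27,"dy": 29},
  {"dx": -27,"dy": 29},
  {"dx": -27,"dy": 29},
  {"dx": -27,"dy": 29},
  {"dx": -27,"dy": 29},
  {"dx": 0},
])

```text
invalid input at $.steps[0]: expected keys ax, ay, az, dx, dy, dz, claw
```

```bash
python3 - <<'E'
from station import *
import pickle;from h import *
c=capture('wrist');pickle.dump(c,open('c1.pkl','wb'));cv2.imwrite('pics/d.png',c['frame'])
s=sense();print(s['time_s'],s['tcp_pos'],np.round(s['ee_rot'],3).tolist(),c['xyz'],np.round(c['rotation'],3).tolist(),c['fx'],s['joints'])
E
```

```text
0.15 [ 0.17131388 -0.60064894  0.23573012] [[-0.962, -0.274, -0.001], [-0.274, 0.962, 0.002], [0.0, 0.002, -1.0]] [ 0.1053427  -0.61936365  0.38302199] [[-0.274, 0.93, 0.243], [0.962, 0.265, 0.071], [0.002, 0.254, -0.967]] 369.84193165611157 [-5.92666854e+01  2.20813241e+01  4.01542778e-01 -2.03153077e-02
 -6.84105298e+01 -1.48164122e+01]
```

View pics/d.png

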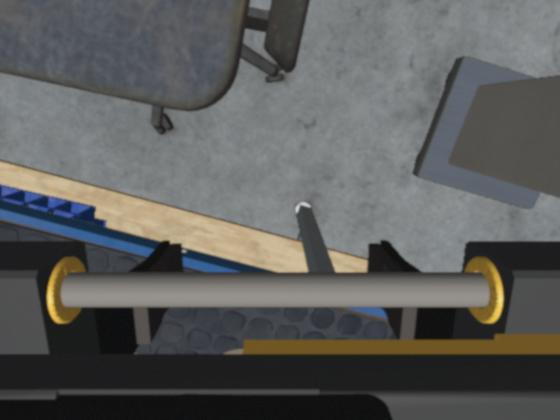

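The first call was refused because every key is needed in each row, so I'm repeating it in full.

play_rows([
  {"ax": 0,"ay": 0,"az": 0,"dx": 0,"dy": 0,"dz": -35,"claw": 87},
  {"ax": 0,"ay": 0,"az": 0,"dx": 0,"dy": 0,"dz": -35,"claw": 87},
  {"ax": 0,"ay": 0,"az": 0,"dx": -29,"dy": 31.5,"dz": 0,"claw": 87},
  {"ax": 0,"ay": 0,"az": 0,"dx": -29,"dy": 31.5,"dz": 0,"claw": 87},
  {"ax": 0,"ay": 0,"az": 0,"dx": -29,"dy": 31.5,"dz": 0,"claw": 87},
  {"ax": 0,"ay": 0,"az": 0,"dx": -29,"dy": 31.5,"dz": 0,"claw": 87},
  {"ax": 0,"ay": 0,"az": 0,"dx": -29,"dy": 31.5,"dz": 0,"claw": 87},
  {"ax": 0,"ay": 0,"az": 0,"dx": -29,"dy": 31.5,"dz": 0,"claw": 87},
  {"ax": 0,"ay": 0,"az": 0,"dx": -29,"dy": 31.5,"dz": 0,"claw": 87},
  {"ax": 0,"ay": 0,"az": 0,"dx": -29,"dy": 31.5,"dz": 0,"claw": 87},
  {"ax": 0,"ay": 0,"az": 0,"dx": -29,"dy": 31.5,"dz": 0,"claw": 87},
  {"ax": 0,"ay": 0,"az": 0,"dx": -29,"dy": 31.5,"dz": 0,"claw": 87},
  {"ax": 0,"ay": 0,"az": 0,"dx": -29,"dy": 31.5,"dz": 0,"claw": 87},
  {"ax": 0,"ay": 0,"az": 0,"dx": -29,"dy": 31.5,"dz": 0,"claw": 87},
  {"ax": 0,"ay": 0,"az": 0,"dx": -29,"dy": 31.5,"dz": 0,"claw": 87},
  {"ax": 0,"ay": 0,"az": 0,"dx": -29,"dy": 31.5,"dz": 0,"claw": 87},
  {"ax": 0,"ay": 0,"az": 0,"dx": -29,"dy": 31.5,"dz": 0,"claw": 87},
  {"ax": 0,"ay": 0,"az": 0,"dx": -29,"dy": 31.5,"dz": 0,"claw": 87},
  {"ax": 0,"ay": 0,"az": 0,"dx": -29,"dy": 31.5,"dz": 0,"claw": 87},
  {"ax": 0,"ay": 0,"az": 0,"dx": 0,"dy": 0,"dz": 0,"claw": 87},
])

```text
time_s: 2.15
tcp_pos: [0.5003, 0.0527, 0.3054]
ee_rot: [[-0.96, -0.278, -0.001], [-0.278, 0.96, -0.0], [0.001, 0.0, -1.0]]
wrist_force: [0.0, 0.2, 0.3]
gripper_width: 0.998
gripper_force: 0.0
```

```bash
python3 - <<'E'
from station import *
import pickle;from h import *
c=capture('wrist');pickle.dump(c,open('c1.pkl','wb'));cv2.imwrite('pics/d.png',c['frame'])
s=sense();print(s['time_s'],s['tcp_pos'],np.round(s['ee_rot'],3).tolist(),c['xyz'],s['joints'])
E
```

```text
2.2 [0.49913024 0.05107847 0.30555541] [[-0.961, -0.277, -0.002], [-0.277, 0.961, -0.0], [0.002, 0.0, -1.0]] [0.43446522 0.03392399 0.4529419 ] [ 2.44032263e+01  7.38912632e+00 -9.52805100e+00 -1.97752796e-02
 -7.31886056e+01 -9.83068071e+01]
```

View pics/d.png

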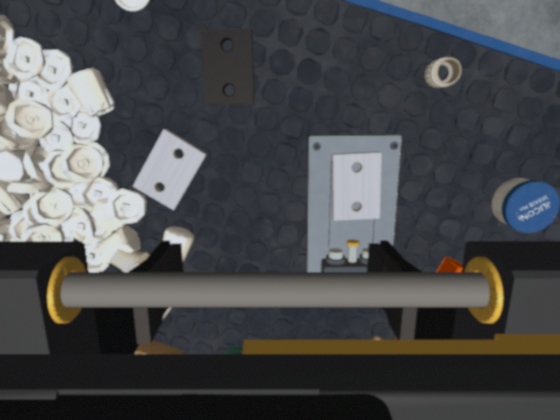

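The wrist view shows the loose plate at (170,169), the low plate at (357,187) on the jig (columns 308-400, plunger at (352,244)), and the bush and tin at the right. Now I'll work out positions.

```bash
cat >> h.py <<'E'
def onplane(c,uv,z):
    uv=np.asarray(uv,float).reshape(-1,2)
    r=np.c_[(uv[:,0]-c['cx'])/c['fx'],(uv[:,1]-c['cy'])/c['fy'],np.ones(len(uv))]@np.asarray(c['rotation']).T
    return (np.asarray(c['xyz'])+r*((z-c['xyz'][2])/r[:,2])[:,None])[:,:2]*1000
def blob(c,box,z,lo,hi=256,up=4):
    """rect of the blob with min-channel in lo..hi inside pixel box (u0,v0,u1,v1), on plane z"""
    u0,v0,u1,v1=box;g=cv2.resize(c['frame'][v0:v1,u0:u1],None,fx=up,fy=up,interpolation=2).min(2)
    m=((g>lo)&(g<hi)).astype(np.uint8)
    k=max(cv2.findContours(m,cv2.RETR_EXTERNAL,cv2.CHAIN_APPROX_NONE)[0],key=cv2.contourArea)
    P=onplane(c,(cv2.convexHull(k).reshape(-1,2)+.5)/up-.5+[u0,v0],z)
    (x,y),(a,b),t=cv2.minAreaRect(P.astype(np.float32))
    if a<b:a,b,t=b,a,t+90
    return np.round([x,y,a,b,(t+90)%180-90],2)
E
python3 - <<'E'
import pickle;from h import *
c=pickle.load(open('c1.pkl','rb'));g=c['frame'].min(2)
print(g[169,125:215:4],g[187,300:410:4],c['rotation'])
for lo in(120,140,160):
  print(lo,'low',blob(c,(312,145,395,230),.020,lo),'loose',blob(c,(130,122,212,215),.012,lo))
for lo in(60,75,90): print('jig',blob(c,(298,128,410,245),.008,lo))
# jig side edges by line fit at several rows
for v in range(150,240,15):
  r=g[v].astype(float);d=np.diff(r)
  L=300+np.argmax(d[300:316]);R=390+np.argmin(d[390:408]);print(v,L,R,onplane(c,[[L+.5,v],[R+.5,v]],.008).round(1).tolist())
w=cloud(c);b=w[115:235,120:215];
print('z',np.nanmedian(w[160:180,170:180,2]),np.nanmedian(w[190:200,345:365,2]),np.nanmedian(w[160:230,320:326,2]))
a=cv2.resize(c['frame'][120:245,295:415],None,fx=4.5,fy=4.5,interpolation=2);cv2.imwrite('pics/e.png',a)
E
```

```text
[ 52  55  48  49 125 188 187 183 184 186 188 186 187 185 188 187 189 188
 135  48  51  53  54] [ 56  57 105 133 132 131 130 130 134 187 187 184 185 187 187 187 185 187
 187 188 164 133 135 135 123  48  59  61] [[-2.78681925e-01  9.29162308e-01  2.42886375e-01]
 [ 9.60383423e-01  2.69554263e-01  7.07402343e-02]
 [ 2.58101513e-04  2.52978073e-01 -9.67471978e-01]]
120 low [494.02 149.82 105.36 101.04  17.63] loose [536.3  -69.27  81.74  57.66 -15.99]
140 low [491.94 152.59  82.7   58.88  18.61] loose [536.28 -69.32  80.67  56.68 -16.09]
160 low [491.58 152.43  80.11  56.22  18.95] loose [536.25 -69.35  79.39  55.51 -16.07]
jig [499.67 151.27 139.19 118.29  16.18]
jig [500.19 152.71 138.4  112.09  16.7 ]
jig [500.4  152.75 137.8  110.86  16.61]
150 308 400 [[466.6, 85.4], [436.0, 191.0]]
165 307 399 [[484.1, 89.7], [453.2, 196.3]]
180 307 398 [[501.6, 95.2], [470.7, 201.8]]
195 307 397 [[519.5, 100.8], [488.6, 207.4]]
210 307 395 [[537.8, 106.6], [507.3, 211.8]]
225 306 394 [[556.8, 111.2], [525.9, 217.6]]
z 0.011322812508816615 0.019219329225009824 0.007249800813049351
```

View pics/e.png

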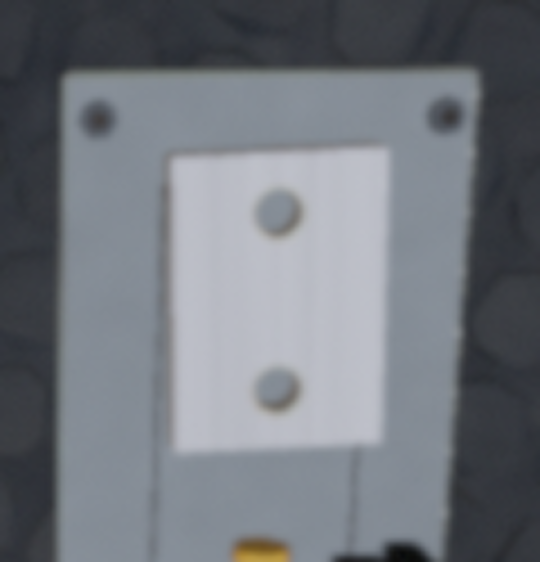

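```bash
python3 - <<'E'
import pickle;from h import *
c=pickle.load(open('c1.pkl','rb'));d=pickle.load(open('c0.pkl','rb'))
t=np.radians(-16.1);R=np.array([[np.cos(t),np.sin(t)],[-np.sin(t),np.cos(t)]])
for n,q in(('w',c),('sc',d['scene']),('si',d['side'])):
  w=cloud(q).reshape(-1,3);w=w[~np.isnan(w[:,0])]
  l=(w[:,:2]*1000-[536.3,-69.3])@R.T
  b=(abs(l[:,0])<48)&(abs(l[:,1])<105)&(w[:,2]<.25); f=(abs(l[:,0])<14)&(abs(l[:,1])<62)
  print(n,'body max z',w[b,2].max() if b.any() else 0,'finger zone',w[f,2].max())
  if n!='w':
    tall=w[b&(w[:,2]>.03)];print(len(tall),l[b&(w[:,2]>.03)].round()[::10])
# screws
g=c['frame']
S=onplane(c,[[295+98/4.5,120+118/4.5],[295+446/4.5,120+116/4.5]],.012);print(S)
dv=S[1]-S[0];print('jig yaw',np.degrees(np.arctan2(-dv[0],dv[1])),np.hypot(*dv), 'mid',S.mean(0))
# subpixel side edges
H=g.min(2).astype(float)
for rng in((300,316),(388,410)):
  P=[]
  for v in range(145,236):
    r=H[v,rng[0]:rng[1]];dd=np.abs(np.diff(r));
    dd[dd<12]=0;P.append([rng[0]+.5+(dd*np.arange(len(dd))).sum()/dd.sum(),v])
  W=onplane(c,P,.008);l=cv2.fitLine(W.astype(np.float32),cv2.DIST_HUBER,0,.01,.01).ravel();print('edge',np.degrees(np.arctan2(l[1],l[0]))%180,l[2:])
E
```

```text
w body max z 0.03762116870688237 finger zone 0.01424331624091102
sc body max z 0.03843455430578202 finger zone 0.015070269660184654
39 [[  47.  -97.]
 [  39. -101.]
 [ -19. -101.]
 [ -35.  -99.]]
si body max z 0.03770481505209822 finger zone 0.014904434402688294
29 [[  47.  -99.]
 [  38. -101.]
 [ -24.  -97.]]
[[459.39393028  93.00606779]
 [433.45130266 180.55073166]]
jig yaw 16.50644787129437 91.3076563062644 mid [446.42261647 136.77839972]
edge 16.653105 [522.36194 101.77344]
edge 16.839804 [488.50528 206.57556]
```

play_rows([
  {"ax": 0,"ay": 0,"az": 0,"dx": -0.6,"dy": -31.5,"dz": 20,"claw": 87},
  {"ax": 0,"ay": 0,"az": 0,"dx": -0.6,"dy": -31.5,"dz": 20,"claw": 87},
  {"ax": 0,"ay": 0,"az": 0,"dx": -0.6,"dy": -31.5,"dz": 20,"claw": 87},
  {"ax": 0,"ay": 0,"az": 0,"dx": -0.6,"dy": -31.5,"dz": 20,"claw": 87},
  {"ax": 0,"ay": 0,"az": 8.05,"dx": 0,"dy": 0,"dz": 30,"claw": 87},
  {"ax": 0,"ay": 0,"az": 8.05,"dx": 0,"dy": 0,"dz": 30,"claw": 80},
  {"ax": 0,"ay": 0,"az": 8.05,"dx": 0,"dy": 0,"dz": 30,"claw": 75},
  {"ax": 0,"ay": 0,"az": 8.05,"dx": 0,"dy": 0,"dz": 30,"claw": 75},
  {"ax": 0,"ay": 0,"az": 0,"dx": 0,"dy": 0,"dz": 30,"claw": 75},
  {"ax": 0,"ay": 0,"az": 0,"dx": 0,"dy": 0,"dz": 15,"claw": 75},
  {"ax": 0,"ay": 0,"az": 0,"dx": 0,"dy": 0,"dz": 0,"claw": 75},
  {"ax": 0,"ay": 0,"az": 0,"dx": 0,"dy": 0,"dz": 0,"claw": 75},
])

```text
time_s: 3.4
tcp_pos: [0.5355, -0.072, 0.0621]
ee_rot: [[-0.96, 0.281, 0.0], [0.281, 0.96, -0.0], [-0.0, -0.0, -1.0]]
wrist_force: [-0.1, 0.7, 0.1]
gripper_width: 0.862
gripper_force: 0.0
```

```bash
python3 - <<'E'
from station import *
from h import *
s=sense();p=s['tcp_pos']*1000;R=s['ee_rot'];print(s['time_s'],p,R.round(4).tolist(),np.degrees(np.arctan2(R[1,0],R[0,0])))
print('to go',R.T@(np.array([536.3,-69.3,16])-p))
E
```

```text
3.4 [535.52304165 -71.96646542  62.08126651] [[-0.9598, 0.2808, 0.0003], [0.2808, 0.9598, -0.0003], [-0.0003, -0.0002, -1.0]] 163.69123109467887
to go [1.82307530e-02 2.78648647e+00 4.60807117e+01]
```

play_rows([
  {"ax": 0,"ay": 0,"az": 0,"dx": 0,"dy": 2.8,"dz": 10,"claw": 75},
  {"ax": 0,"ay": 0,"az": 0,"dx": 0,"dy": 0,"dz": 14,"claw": 75},
  {"ax": 0,"ay": 0,"az": 0,"dx": 0,"dy": 0,"dz": 12,"claw": 75},
  {"ax": 0,"ay": 0,"az": 0,"dx": 0,"dy": 0,"dz": 7,"claw": 75},
  {"ax": 0,"ay": 0,"az": 0,"dx": 0,"dy": 0,"dz": 3,"claw": 75},
  {"ax": 0,"ay": 0,"az": 0,"dx": 0,"dy": 0,"dz": 0,"claw": 70},
  {"ax": 0,"ay": 0,"az": 0,"dx": 0,"dy": 0,"dz": 0,"claw": 60},
  {"ax": 0,"ay": 0,"az": 0,"dx": 0,"dy": 0,"dz": 0,"claw": 50},
  {"ax": 0,"ay": 0,"az": 0,"dx": 0,"dy": 0,"dz": 0,"claw": 45},
  {"ax": 0,"ay": 0,"az": 0,"dx": 0,"dy": 0,"dz": 0,"claw": 45},
  {"ax": 0,"ay": 0,"az": 0,"dx": 0,"dy": 0,"dz": 0,"claw": 45},
  {"ax": 0,"ay": 0,"az": 0,"dx": 0,"dy": 0,"dz": 0,"claw": 45},
])

```text
time_s: 4.6
tcp_pos: [0.5365, -0.0687, 0.016]
ee_rot: [[-0.96, 0.28, 0.001], [0.28, 0.96, -0.0], [-0.001, 0.0, -1.0]]
wrist_force: [-0.0, -0.6, 3.4]
gripper_width: 0.639
gripper_force: 30.0
```

play_rows([
  {"ax": 0,"ay": 0,"az": 0,"dx": 0,"dy": 0,"dz": -8,"claw": 45},
  {"ax": 0,"ay": 0,"az": 0,"dx": 0,"dy": 0,"dz": -20,"claw": 45},
  {"ax": 0,"ay": 0,"az": 0,"dx": 0,"dy": 0,"dz": -20,"claw": 45},
  {"ax": 0,"ay": 0,"az": 0,"dx": 0,"dy": 0,"dz": -12,"claw": 45},
  {"ax": 0,"ay": 0,"az": -5.1,"dx": 0,"dy": 0,"dz": 0,"claw": 45},
  {"ax": 0,"ay": 0,"az": -7.5,"dx": 0,"dy": 0,"dz": 0,"claw": 45},
  {"ax": 0,"ay": 0,"az": -7.5,"dx": 0,"dy": 0,"dz": 0,"claw": 45},
  {"ax": 0,"ay": 0,"az": -7.5,"dx": 0,"dy": 0,"dz": 0,"claw": 45},
  {"ax": 0,"ay": 0,"az": -7.5,"dx": 0,"dy": 0,"dz": 0,"claw": 45},
  {"ax": 0,"ay": 0,"az": 0,"dx": -2,"dy": 15,"dz": 0,"claw": 45},
  {"ax": 0,"ay": 0,"az": 0,"dx": -4,"dy": 30,"dz": 0,"claw": 45},
  {"ax": 0,"ay": 0,"az": 0,"dx": -4,"dy": 35,"dz": 0,"claw": 45},
  {"ax": 0,"ay": 0,"az": 0,"dx": -5,"dy": 35,"dz": 0,"claw": 45},
  {"ax": 0,"ay": 0,"az": 0,"dx": -5,"dy": 35,"dz": 0,"claw": 45},
  {"ax": 0,"ay": 0,"az": 0,"dx": -4,"dy": 35,"dz": 0,"claw": 45},
  {"ax": 0,"ay": 0,"az": 0,"dx": -3,"dy": 26,"dz": 0,"claw": 45},
  {"ax": 0,"ay": 0,"az": 0,"dx": -1.5,"dy": 12.9,"dz": 0,"claw": 45},
  {"ax": 0,"ay": 0,"az": 0,"dx": 0,"dy": 0,"dz": 0,"claw": 45},
  {"ax": 0,"ay": 0,"az": 0,"dx": 0,"dy": 0,"dz": 0,"claw": 45},
])

```text
time_s: 6.5
tcp_pos: [0.4906, 0.1523, 0.0754]
ee_rot: [[-0.947, -0.322, -0.001], [-0.322, 0.947, -0.0], [0.001, -0.0, -1.0]]
wrist_force: [-0.1, -0.5, -1.4]
gripper_width: 0.64
gripper_force: 30.0
```

```bash
python3 - <<'E'
from station import *
from h import *
import pickle
c=capture('wrist');q=capture('side');r=capture('scene');pickle.dump((c,q,r),open('c2.pkl','wb'))
s=sense();p=s['tcp_pos']*1000;R=s['ee_rot'];print(s['time_s'],p,R.round(4).tolist(),np.degrees(np.arctan2(R[1,0],R[0,0]))%360,s['gripper_width'],s['wrist_force'])
print('to go',R.T@(np.array([491.6,152.5,37])-p))
a=cv2.resize(q['frame'][130:280,200:360],None,fx=3,fy=3,interpolation=2);b=cv2.resize(c['frame'][150:420,60:520],(480,450))
b=cv2.resize(c['frame'],(320,450))
cv2.imwrite('pics/f.png',np.hstack([a,b]))
E
```

```text
6.65 [491.00847688 151.53302178  75.44546643] [[-0.9472, -0.3208, -0.0005], [-0.3208, 0.9472, -0.0003], [0.0005, -0.0001, -1.0]] 198.7102376619952 0.6412779048357548 [-1.34163751  0.02722411 -1.42259295]
to go [-0.89095457  0.7294932  38.44493302]
```

View pics/f.png

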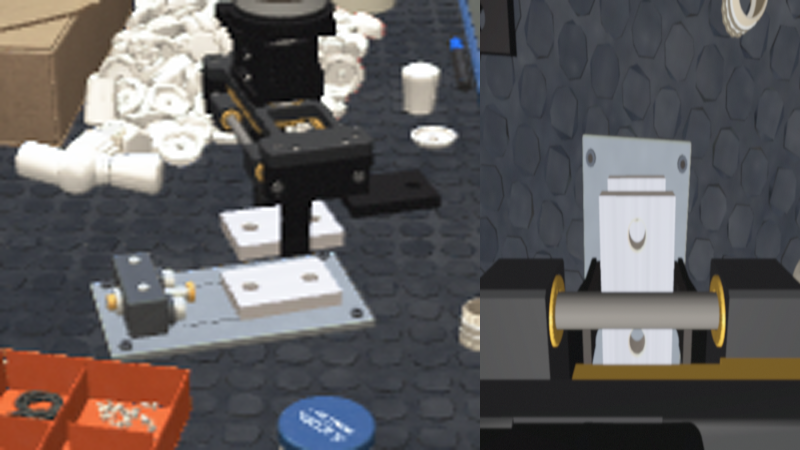

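The side view shows the plate held level above the low plate. The wrist view shows the held plate's near edge and hole just over the low plate's near edge, so I'll measure the long-axis offset from that.

```bash
python3 - <<'E'
from h import *
import pickle
c,q,r=pickle.load(open('c2.pkl','rb'))
g=c['frame'].min(2).astype(int);w=cloud(c)
for u in(262,290): print(u,list(zip(range(155,200),g[155:200,u],(w[155:200,u,2]*1000).round())))
E
```

```text
262 [(155, np.int64(158), np.float64(6.0)), (156, np.int64(157), np.float64(6.0)), (157, np.int64(158), np.float64(8.0)), (158, np.int64(158), np.float64(7.0)), (159, np.int64(158), np.float64(7.0)), (160, np.int64(158), np.float64(8.0)), (161, np.int64(157), np.float64(8.0)), (162, np.int64(153), np.float64(7.0)), (163, np.int64(143), np.float64(7.0)), (164, np.int64(129), np.float64(11.0)), (165, np.int64(143), np.float64(16.0)), (166, np.int64(181), np.float64(18.0)), (167, np.int64(207), np.float64(19.0)), (168, np.int64(216), np.float64(19.0)), (169, np.int64(218), np.float64(18.0)), (170, np.int64(218), np.float64(18.0)), (171, np.int64(218), np.float64(19.0)), (172, np.int64(218), np.float64(20.0)), (173, np.int64(218), np.float64(18.0)), (174, np.int64(218), np.float64(20.0)), (175, np.int64(218), np.float64(19.0)), (176, np.int64(216), np.float64(21.0)), (177, np.int64(204), np.float64(20.0)), (178, np.int64(169), np.float64(60.0)), (179, np.int64(126), np.float64(62.0)), (180, np.int64(110), np.float64(64.0)), (181, np.int64(118), np.float64(68.0)), (182, np.int64(153), np.
[... 1791 characters left out ...]
, np.float64(69.0)), (183, np.int64(188), np.float64(72.0)), (184, np.int64(207), np.float64(71.0)), (185, np.int64(213), np.float64(71.0)), (186, np.int64(214), np.float64(71.0)), (187, np.int64(214), np.float64(72.0)), (188, np.int64(214), np.float64(71.0)), (189, np.int64(214), np.float64(72.0)), (190, np.int64(215), np.float64(70.0)), (191, np.int64(214), np.float64(71.0)), (192, np.int64(215), np.float64(71.0)), (193, np.int64(214), np.float64(71.0)), (194, np.int64(215), np.float64(71.0)), (195, np.int64(214), np.float64(70.0)), (196, np.int64(214), np.float64(71.0)), (197, np.int64(214), np.float64(70.0)), (198, np.int64(214), np.float64(71.0)), (199, np.int64(214), np.float64(70.0))]
```

```bash
python3 - <<'E'
from h import *
import pickle
c,q,r=pickle.load(open('c2.pkl','rb'))
p=np.array([491.0,151.5]);X=np.array([-.9472,-.3208]);Y=np.array([-.3208,.9472])
for n,v,z in(('low',165.75,.020),('held',182.35,.0714),('held bottom',178.3,.0594)):
  P=onplane(c,[[262,v],[290,v]],z)-p;print(n,P@X,P@Y)
# side edges of low plate & held: row scan
g=c['frame'].min(2).astype(int)
print([(u,g[171,u]) for u in range(215,340,2)]);print([(u,g[200,u]) for u in range(195,345,2)])
E
```

```text
low [39.27954176 39.30545473] [-5.89722554  9.52532918]
held [39.7577927  39.77741245] [-4.1793673   7.46906877]
held bottom [39.31972272 39.34082436] [-4.58271844  7.9530859 ]
[(215, np.int64(158)), (217, np.int64(158)), (219, np.int64(158)), (221, np.int64(161)), (223, np.int64(190)), (225, np.int64(214)), (227, np.int64(215)), (229, np.int64(215)), (231, np.int64(216)), (233, np.int64(215)), (235, np.int64(215)), (237, np.int64(214)), (239, np.int64(214)), (241, np.int64(212)), (243, np.int64(211)), (245, np.int64(212)), (247, np.int64(214)), (249, np.int64(214)), (251, np.int64(215)), (253, np.int64(214)), (255, np.int64(214)), (257, np.int64(215)), (259, np.int64(217)), (261, np.int64(218)), (263, np.int64(218)), (265, np.int64(217)), (267, np.int64(216)), (269, np.int64(215)), (271, np.int64(215)), (273, np.int64(215)), (275, np.int64(216)), (277, np.int64(218)), (279, np.int64(217)), (281, np.int64(216)), (283, np.int64(215)), (285, np.int64(214)), (287, np.int64(212)), (289, np.int64(213)), (291, np.int64(215)), (293, np.int64(217)), (295, np.int64(217)), (297, np.int64(216))
[... 1414 characters left out ...]
1, np.int64(218)), (283, np.int64(217)), (285, np.int64(216)), (287, np.int64(215)), (289, np.int64(214)), (291, np.int64(213)), (293, np.int64(212)), (295, np.int64(212)), (297, np.int64(214)), (299, np.int64(216)), (301, np.int64(217)), (303, np.int64(217)), (305, np.int64(216)), (307, np.int64(215)), (309, np.int64(214)), (311, np.int64(214)), (313, np.int64(215)), (315, np.int64(215)), (317, np.int64(216)), (319, np.int64(217)), (321, np.int64(217)), (323, np.int64(217)), (325, np.int64(217)), (327, np.int64(217)), (329, np.int64(217)), (331, np.int64(216)), (333, np.int64(215)), (335, np.int64(214)), (337, np.int64(215)), (339, np.int64(218)), (341, np.int64(194)), (343, np.int64(162))]
```

play_rows([
  {"ax": 0,"ay": 0,"az": 0,"dx": -0.4,"dy": -0.5,"dz": 10,"claw": 45},
  {"ax": 0,"ay": 0,"az": 0,"dx": 0,"dy": 0,"dz": 14,"claw": 45},
  {"ax": 0,"ay": 0,"az": 0,"dx": 0,"dy": 0,"dz": 9,"claw": 45},
  {"ax": 0,"ay": 0,"az": 0,"dx": 0,"dy": 0,"dz": 4,"claw": 45},
  {"ax": 0,"ay": 0,"az": 0,"dx": 0,"dy": 0,"dz": 0,"claw": 45},
  {"ax": 0,"ay": 0,"az": 0,"dx": 0,"dy": 0,"dz": 0,"claw": 45},
  {"ax": 0,"ay": 0,"az": 0,"dx": 0,"dy": 0,"dz": 0,"claw": 45},
])

```text
time_s: 7.35
tcp_pos: [0.492, 0.1523, 0.039]
ee_rot: [[-0.947, -0.323, 0.001], [-0.323, 0.947, 0.001], [-0.001, 0.0, -1.0]]
wrist_force: [-0.4, -0.4, -1.4]
gripper_width: 0.636
gripper_force: 30.0
```

```bash
python3 - <<'E'
from station import *
from h import *
s=sense();p=s['tcp_pos']*1000;R=s['ee_rot'];print(p,R.round(4).tolist(),s['wrist_force'])
c=capture('wrist');g=c['frame'].min(2).astype(int);w=cloud(c)
for u in(255,290):print([(v,int(g[v,u]),int(w[v,u,2]*1000)) for v in range(135,195)])
print([(u,int(g[185,u])) for u in list(range(195,230))+list(range(315,350))])
E
```

```text
[491.99936332 152.33355598  39.0151134 ] [[-0.9465, -0.3226, 0.001], [-0.3226, 0.9465, 0.0006], [-0.0011, 0.0002, -1.0]] [-0.36724796 -0.43623407 -1.42378365]
[(135, 161, 6), (136, 160, 7), (137, 161, 7), (138, 160, 7), (139, 161, 7), (140, 161, 7), (141, 161, 7), (142, 161, 7), (143, 161, 5), (144, 160, 8), (145, 161, 6), (146, 160, 6), (147, 160, 8), (148, 160, 6), (149, 160, 7), (150, 160, 8), (151, 160, 6), (152, 160, 7), (153, 159, 7), (154, 159, 8), (155, 159, 6), (156, 159, 6), (157, 158, 7), (158, 158, 6), (159, 158, 7), (160, 158, 7), (161, 158, 6), (162, 157, 6), (163, 158, 7), (164, 158, 6), (165, 158, 7), (166, 158, 6), (167, 158, 6), (168, 158, 8), (169, 157, 7), (170, 151, 7), (171, 138, 8), (172, 119, 12), (173, 117, 15), (174, 152, 16), (175, 189, 18), (176, 207, 18), (177, 201, 20), (178, 167, 22), (179, 125, 26), (180, 110, 27), (181, 116, 29), (182, 152, 32), (183, 190, 33), (184, 210, 33), (185, 215, 34), (186, 216, 35), (187, 217, 34), (188, 216, 33), (189, 216, 32), (190, 216, 33), (191, 217, 33), (192, 217, 34), (193, 217, 34), (194, 217, 34)]
[(135, 161, 6), (
[... 1047 characters left out ...]
61), (207, 174), (208, 195), (209, 210), (210, 214), (211, 215), (212, 214), (213, 214), (214, 214), (215, 214), (216, 215), (217, 216), (218, 216), (219, 216), (220, 216), (221, 216), (222, 215), (223, 215), (224, 214), (225, 215), (226, 214), (227, 214), (228, 213), (229, 213), (315, 215), (316, 216), (317, 216), (318, 216), (319, 216), (320, 216), (321, 216), (322, 216), (323, 216), (324, 216), (325, 216), (326, 216), (327, 217), (328, 217), (329, 216), (330, 216), (331, 215), (332, 214), (333, 214), (334, 214), (335, 213), (336, 214), (337, 214), (338, 215), (339, 217), (340, 217), (341, 209), (342, 189), (343, 169), (344, 163), (345, 162), (346, 161), (347, 161), (348, 161), (349, 161)]
```

```bash
python3 - <<'E'
from station import *
from h import *
s=sense();p=s['tcp_pos'][:2]*1000;R=s['ee_rot'];X=R[:2,0];Y=R[:2,1];print(p)
c=capture('wrist');g=c['frame'].min(2).astype(int)
for n,v,z in(('low',174.35,.020),('held',182.3,.035),('held bottom',178.25,.023)):
  P=onplane(c,[[255,v],[290,v]],z)-p;print(n,P@X,P@Y)
E
```

```text
[491.94811108 152.32900353]
low [40.49864014 40.50459495] [-8.70231808  7.20612969]
held [39.70392541 39.7092865 ] [-7.94360931  6.61133923]
held bottom [39.24439741 39.25021493] [-8.56499348  7.09916499]
```

play_rows([
  {"ax": 0,"ay": 0,"az": 0,"dx": 0.8,"dy": 0,"dz": 1,"claw": 45},
  {"ax": 0,"ay": 0,"az": 0,"dx": 0,"dy": 0,"dz": 1,"claw": 45},
  {"ax": 0,"ay": 0,"az": 0,"dx": 0,"dy": 0,"dz": 0.7,"claw": 45},
  {"ax": 0,"ay": 0,"az": 0,"dx": 0,"dy": 0,"dz": 0,"claw": 45},
  {"ax": 0,"ay": 0,"az": 0,"dx": 0,"dy": 0,"dz": 0,"claw": 45},
])

```text
time_s: 7.95
tcp_pos: [0.4908, 0.1518, 0.036]
ee_rot: [[-0.947, -0.323, -0.0], [-0.323, 0.947, -0.0], [0.0, -0.0, -1.0]]
wrist_force: [-1.9, -0.3, 1.1]
gripper_width: 0.64
gripper_force: 30.0
```

```bash
cat > e.py <<'E'
from station import *
from h import *
def edges(zt,cols=(262,290)):
    """near short edges of both plates in tool x; zt = top plate's top"""
    s=sense();p=s['tcp_pos']*1000;R=s['ee_rot'];X=R[:2,0]
    print(s['time_s'],p.round(2),'yaw',round(float(np.degrees(np.arctan2(R[1,0],R[0,0]))%360),2),'F',s['wrist_force'].round(1),'w',round(s['gripper_width']*87,1))
    c=capture('wrist');g=c['frame'].min(2).astype(float)
    for u in cols:
        r=g[150:200,u-2:u+3].mean(1);out=[]
        for i in range(1,len(r)):
            if r[i-1]<162.5<=r[i] : out.append(('up',round(150+i-1+(162.5-r[i-1])/(r[i]-r[i-1]),2)))
            if r[i-1]>=162.5>r[i]: out.append(('dn',round(150+i-1+(r[i-1]-162.5)/(r[i-1]-r[i]),2)))
        ups=[v for k,v in out if k=='up']
        print(u,out,[ (onplane(c,[[u,v]],z)[0]-p[:2])@X for v in ups for z in(.020,zt)],r.round().astype(int)[18:40])
    return c
E
python3 -c "
from e import *
c=edges(.0323)"
```

```text
7.95 [490.8  151.85  36.  ] yaw 198.82 F [-1.9 -0.3  1.1] w 55.6
262 [('up', np.float64(181.96))] [np.float64(37.576539021019215), np.float64(39.907784759842116)] [158 159 158 158 158 156 147 131 113 109 109 108 109 121 164 201 215 218
 218 218 218 217]
290 [('dn', np.float64(156.5)), ('up', np.float64(182.02))] [np.float64(37.553728364275145), np.float64(39.88669061944143)] [160 160 159 159 159 156 147 132 115 110 109 110 111 121 162 198 212 214
 214 215 214 214]
```

```bash
python3 -c "
from e import *
c=edges(.0323)
s=sense();p=s['tcp_pos'][:2]*1000;X=s['ee_rot'][:2,0]
# low's bottom edge v~175 at z=8 ; same in earlier pictures as a bias check
print([(v,((onplane(c,[[276,v]],.008)[0]-p)@X).round(2)) for v in(174.5,175,175.5)])
import pickle
q=pickle.load(open('c2.pkl','rb'))[0];pq=np.array([491.0,151.53]);Xq=np.array([-.9472,-.3208])
print('before: bottom',[(v,((onplane(q,[[276,v]],.008)[0]-pq)@Xq).round(2)) for v in(162.5,163,163.4,164)])
"
```

```text
8.0 [490.79 151.85  36.  ] yaw 198.82 F [-1.5  0.1  1.7] w 55.6
262 [('up', np.float64(181.96))] [np.float64(37.57549242498171), np.float64(39.90683268141525)] [158 158 159 158 158 156 147 131 113 109 108 109 109 121 164 202 215 218
 218 218 218 218]
290 [('dn', np.float64(157.5)), ('up', np.float64(182.02))] [np.float64(37.55305160583109), np.float64(39.88608056396301)] [160 159 159 159 158 156 147 132 114 110 109 110 111 121 162 198 212 214
 214 215 214 215]
[(174.5, np.float64(38.94)), (175, np.float64(38.7)), (175.5, np.float64(38.46))]
before: bottom [(162.5, np.float64(39.47)), (163, np.float64(39.18)), (163.4, np.float64(38.95)), (164, np.float64(38.6))]
```

play_rows([
  {"ax": 0,"ay": 0,"az": 0,"dx": -0.6,"dy": 0,"dz": -1.5,"claw": 45},
  {"ax": 0,"ay": 0,"az": 0,"dx": 0,"dy": 0,"dz": 0,"claw": 45},
  {"ax": 0,"ay": 0,"az": 0,"dx": 0,"dy": 0,"dz": 0,"claw": 45},
  {"ax": 0,"ay": 0,"az": 0,"dx": 0,"dy": 0,"dz": 1.5,"claw": 45},
  {"ax": 0,"ay": 0,"az": 0,"dx": 0,"dy": 0,"dz": 0,"claw": 45},
  {"ax": 0,"ay": 0,"az": 0,"dx": 0,"dy": 0,"dz": 0,"claw": 45},
])

```text
time_s: 8.65
tcp_pos: [0.4916, 0.1521, 0.036]
ee_rot: [[-0.946, -0.323, 0.0], [-0.323, 0.946, 0.0], [-0.0, 0.0, -1.0]]
wrist_force: [0.4, -0.3, 0.8]
gripper_width: 0.636
gripper_force: 30.0
```

```bash
python3 -c "
from e import *
c=edges(.0323)
s=sense();p=s['tcp_pos'][:2]*1000;X=s['ee_rot'][:2,0]
r=c['frame'].min(2)[165:190,260:293].mean(1);i=np.where((r[:-1]>133)&(r[1:]<=133))[0][0];v=165+i+(r[i]-133)/(r[i]-r[i+1])
print('low bottom',v,(onplane(c,[[276,v]],.008)[0]-p)@X)
"
```

```text
8.65 [491.56 152.13  35.99] yaw 198.83 F [ 0.4 -0.3  0.8] w 55.3
262 [('up', np.float64(182.24))] [np.float64(37.433586615885105), np.float64(39.78048029509595)] [158 158 158 157 151 136 115 114 134 150 136 115 110 118 153 192 211 217
 218 218 218 218]
290 [('dn', np.float64(154.62)), ('up', np.float64(155.5)), ('dn', np.float64(156.5)), ('up', np.float64(182.3))] [np.float64(49.402847975680565), np.float64(50.84885839723255), np.float64(37.41043947158888), np.float64(39.7590753531071)] [159 159 159 158 151 137 116 114 131 146 134 116 111 118 151 188 207 213
 214 214 214 214]
low bottom 173.17492711370264 39.556301664598415
```

play_rows([
  {"ax": 0,"ay": 0,"az": 0,"dx": 0,"dy": 0,"dz": 0,"claw": 60},
  {"ax": 0,"ay": 0,"az": 0,"dx": 0,"dy": 0,"dz": 0,"claw": 72},
  {"ax": 0,"ay": 0,"az": 0,"dx": 0,"dy": 0,"dz": 0,"claw": 72},
  {"ax": 0,"ay": 0,"az": 0,"dx": 0,"dy": 0,"dz": 0,"claw": 72},
  {"ax": 0,"ay": 0,"az": 0,"dx": 0,"dy": 0,"dz": 0,"claw": 72},
  {"ax": 0,"ay": 0,"az": 0,"dx": 0,"dy": 0,"dz": -3,"claw": 72},
  {"ax": 0,"ay": 0,"az": 0,"dx": 0,"dy": 0,"dz": -3,"claw": 72},
])

```text
time_s: 9.4
tcp_pos: [0.4914, 0.152, 0.042]
ee_rot: [[-0.947, -0.323, -0.0], [-0.323, 0.947, -0.0], [0.0, -0.0, -1.0]]
wrist_force: [-0.4, 0.4, 0.2]
gripper_width: 0.822
gripper_force: 0.0
```

```bash
python3 -c "
from e import *
c=edges(.032)
cv2.imwrite('pics/g.png',cv2.resize(c['frame'][60:300,120:430],None,fx=2.4,fy=2.4,interpolation=2))
"
```

```text
9.4 [491.44 152.05  42.04] yaw 198.82 F [-0.4  0.4  0.2] w 71.5
262 [('up', np.float64(179.95))] [np.float64(37.400545116089184), np.float64(39.60750885696179)] [158 157 154 143 126 116 135 155 149 126 113 122 165 202 216 218 218 218
 218 218 218 218]
290 [('dn', np.float64(155.38)), ('up', np.float64(180.03))] [np.float64(37.367666428057966), np.float64(39.57695810025879)] [159 158 154 144 126 117 133 152 147 126 114 121 161 198 212 214 214 214
 214 214 214 214]
```

View pics/g.png

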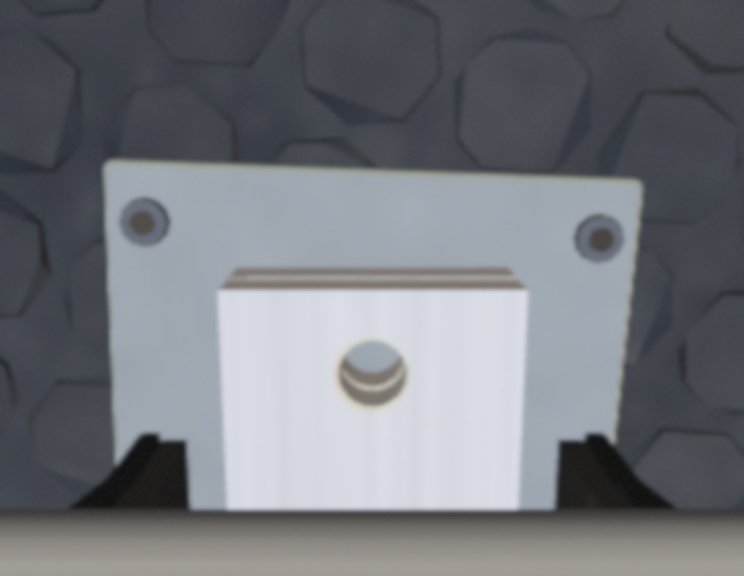

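The view shows the stack sitting square. The low plate's near edge shows as a thin line (about 0.4 mm) at crop row 278, and the screws are at crop (143,222) and (600,239). Next I measure the jig relative to the tool.

```bash
python3 -c "
from e import *
s=sense();p=s['tcp_pos'][:2]*1000;R=s['ee_rot'][:2,:2]
c=capture('wrist');f=c['frame'];g=f.min(2).astype(float)
tf=lambda uv,z:(onplane(c,uv,z)-p)@R
uv=np.array([[143,222],[600,239]])/2.4+[120,60]
# refine screw centres: darkest blob centroid of ring
ref=[]
for u,v in uv:
  u0,v0=int(u)-13,int(v)-13;w=130-g[v0:v0+27,u0:u0+27];w[w<0]=0;vv,uu=np.indices(w.shape);ref.append([u0+(w*uu).sum()/w.sum(),v0+(w*vv).sum()/w.sum()])
S=tf(ref,.012);print('screws tool',ref,S,'yaw rel',np.degrees(np.arctan2(S[1,0]-S[0,0],S[1,1]-S[0,1])),np.hypot(*(S[1]-S[0])),S.mean(0))
def cross(v,a,b,t):
  r=g[v-1:v+2,a:b].mean(0)-t;i=np.where(r[:-1]*r[1:]<0)[0][0];return a+i+r[i]/(r[i]-r[i+1])
for v in(190,200,215,235):
  L,Rr=cross(v,195,225,187),cross(v,325,355,187);P=tf([[L,v],[Rr,v]],.032);J=tf([[cross(v,155,175,105),v],[cross(v,372,392,105),v]],.008)
  print(v,'plate y',P[:,1],P[:,1].mean(),'jig y',J.round(2).tolist(),J[:,1].mean())
"
```

```text
screws tool [[np.float64(180.15799651904854), np.float64(150.83629858828078)], [np.float64(368.60954345176714), np.float64(157.7662885534827)]] [[ 49.901296   -44.98009625]
 [ 46.62481811  45.37413725]] yaw rel -2.076782974953496 90.41362075359773 [48.26305705  0.1970205 ]
190 plate y [-27.79554517  28.24509256] 0.22477369912940048 jig y [[29.91, -54.92], [29.95, 53.96]] -0.47822938935385295Traceback (most recent call last):
  File "<string>", line 15, in <module>
    L,Rr=cross(v,195,225,187),cross(v,325,355,187);P=tf([[L,v],[Rr,v]],.032);J=tf([[cross(v,155,175,105),v],[cross(v,372,392,105),v]],.008)
                                                                                    ~~~~~^^^^^^^^^^^^^^^
  File "<string>", line 13, in cross
    r=g[v-1:v+2,a:b].mean(0)-t;i=np.where(r[:-1]*r[1:]<0)[0][0];return a+i+r[i]/(r[i]-r[i+1])
                                 ~~~~~~~~~~~~~~~~~~~~~~~~~~~^^^
IndexError: index 0 is out of bounds for axis 0 with size 0
```

play_rows([
  {"ax": 0,"ay": 0,"az": 0,"dx": 0,"dy": 0,"dz": 8,"claw": 72},
  {"ax": 0,"ay": 0,"az": 0,"dx": 0,"dy": 0,"dz": 7,"claw": 72},
  {"ax": 0,"ay": 0,"az": 0,"dx": 0,"dy": 0,"dz": 3,"claw": 72},
  {"ax": 0,"ay": 0,"az": 0,"dx": 0,"dy": 0,"dz": 0,"claw": 66},
  {"ax": 0,"ay": 0,"az": 0,"dx": 0,"dy": 0,"dz": 0,"claw": 60},
  {"ax": 0,"ay": 0,"az": 0,"dx": 0,"dy": 0,"dz": 0,"claw": 56},
  {"ax": 0,"ay": 0,"az": 0,"dx": 0,"dy": 0,"dz": 0,"claw": 45},
  {"ax": 0,"ay": 0,"az": 0,"dx": 0,"dy": 0,"dz": 0,"claw": 45},
  {"ax": 0,"ay": 0,"az": 0,"dx": 0,"dy": 0,"dz": 0,"claw": 45},
  {"ax": 0,"ay": 0,"az": 0,"dx": 0,"dy": 0,"dz": 0,"claw": 45},
])

```text
time_s: 10.5
tcp_pos: [0.4915, 0.1521, 0.0239]
ee_rot: [[-0.947, -0.322, 0.0], [-0.322, 0.947, 0.0], [-0.0, 0.0, -1.0]]
wrist_force: [-0.6, -0.3, 0.5]
gripper_width: 0.64
gripper_force: 30.0
```

```bash
python3 -c "
from e import *
c=edges(.032)
"
```

```text
10.5 [491.48 152.09  23.94] yaw 198.81 F [-0.6 -0.3  0.5] w 55.7
262 [('up', np.float64(188.26))] [np.float64(37.18520452487593), np.float64(39.67545647843987)] [158 158 158 158 158 158 158 157 155 146 131 112 111 124 147 154 136 115
 109 118 153 190]
290 [('dn', np.float64(157.12)), ('up', np.float64(188.32))] [np.float64(37.16452886135541), np.float64(39.65641993115684)] [159 159 159 159 159 158 158 157 154 144 127 112 111 123 144 152 135 115
 111 117 151 188]
```

play_rows([
  {"ax": 0,"ay": 0,"az": 0.7,"dx": 0,"dy": 0,"dz": 0,"claw": 45},
  {"ax": 0,"ay": 0,"az": 0.7,"dx": 0,"dy": 0,"dz": 0,"claw": 45},
  {"ax": 0,"ay": 0,"az": 0.7,"dx": 0,"dy": 0,"dz": 0,"claw": 45},
  {"ax": 0,"ay": 0,"az": 0,"dx": -1,"dy": -0.6,"dz": 0,"claw": 45},
  {"ax": 0,"ay": 0,"az": 0,"dx": -2,"dy": -0.6,"dz": 0,"claw": 45},
  {"ax": 0,"ay": 0,"az": 0,"dx": -3,"dy": -0.6,"dz": 0,"claw": 45},
  {"ax": 0,"ay": 0,"az": 0,"dx": -3,"dy": 0,"dz": 0,"claw": 45},
  {"ax": 0,"ay": 0,"az": 0,"dx": -3,"dy": 0,"dz": 0,"claw": 45},
  {"ax": 0,"ay": 0,"az": 0,"dx": -3,"dy": 0,"dz": 0,"claw": 45},
  {"ax": 0,"ay": 0,"az": 0,"dx": -3,"dy": 0,"dz": 0,"claw": 45},
  {"ax": 0,"ay": 0,"az": 0,"dx": -2,"dy": 0,"dz": 0,"claw": 45},
  {"ax": 0,"ay": 0,"az": 0,"dx": 0,"dy": 0,"dz": 0,"claw": 45},
  {"ax": 0,"ay": 0,"az": 0,"dx": 0,"dy": 0,"dz": 0,"claw": 45},
  {"ax": 0,"ay": 0,"az": 0,"dx": 0,"dy": 0,"dz": 0,"claw": 45},
])

```text
time_s: 11.95
tcp_pos: [0.51, 0.1548, 0.024]
ee_rot: [[-0.958, -0.287, -0.003], [-0.287, 0.958, -0.002], [0.003, -0.001, -1.0]]
wrist_force: [-4.5, -1.6, 5.7]
gripper_width: 0.64
gripper_force: 30.0
```

```bash
cat > m.py <<'E'
from e import *
def jig():
    s=sense();p=s['tcp_pos'][:2]*1000;R=s['ee_rot'][:2,:2]
    c=capture('wrist');g=c['frame'].min(2).astype(float);tf=lambda uv,z:(onplane(c,uv,z)-p)@R
    pts=[]
    h=cv2.HoughCircles(cv2.resize(c['frame'][90:185,130:420],None,fx=3,fy=3,interpolation=2).min(2),cv2.HOUGH_GRADIENT,1.5,100,param1=80,param2=20,minRadius=20,maxRadius=36)
    for u,v,r in (h[0][:6] if h is not None else []): pts.append([u/3+130,v/3+90])
    P=tf(pts,.012) if pts else None;print('circles',np.round(pts,1).tolist(),None if P is None else P.round(2).tolist())
    return c
E
python3 -c "
from m import *
edges(.032);c=jig()
a=c['frame'];cv2.imwrite('pics/h.png',cv2.resize(a[40:300,120:430],None,fx=2.3,fy=2.3,interpolation=2))"
```

```text
11.95 [510.03 154.81  23.95] yaw 196.7 F [-4.5 -1.6  5.7] w 55.7
262 [('up', np.float64(188.32))] [np.float64(37.151981912011465), np.float64(39.6005891948541)] [146 146 145 145 145 145 145 145 140 130 113 101 103 123 142 135 114 100
  99 110 151 187]
290 [('up', np.float64(188.67))] [np.float64(37.0109668866614), np.float64(39.47073547700416)] [148 147 148 147 147 148 147 147 143 132 115 102 103 121 139 134 113 102
 100 106 138 174]
circles [[169.1999969482422, 117.19999694824219], [384.79998779296875, 117.19999694824219]] [[65.89, -44.01], [65.92, 46.35]]
```

View pics/h.png

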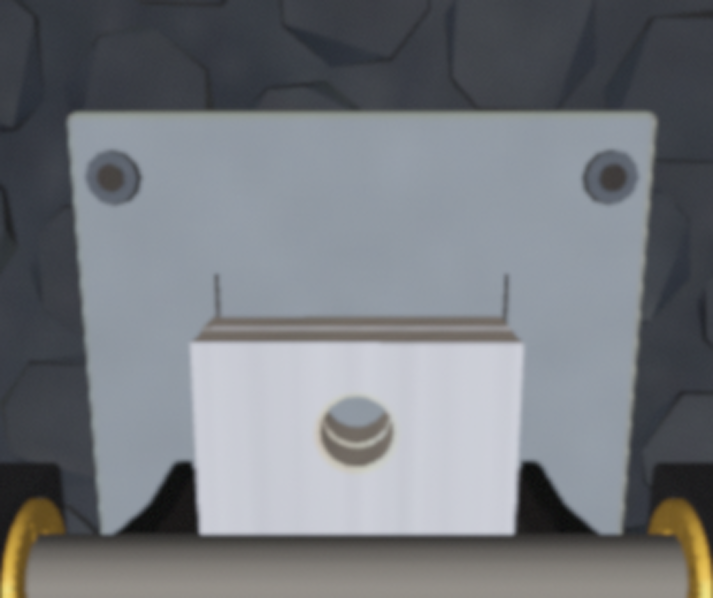

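Square now, with the screws level. The pair sits about 0.8 mm right of the scribed lines (crop 217/507 against plate edges 213/503), so I'll correct that and go on until the plunger is met.

play_rows([
  {"ax": 0,"ay": 0,"az": 0,"dx": -2,"dy": 0.4,"dz": 0,"claw": 45},
  {"ax": 0,"ay": 0,"az": 0,"dx": -2,"dy": 0.4,"dz": 0,"claw": 45},
  {"ax": 0,"ay": 0,"az": 0,"dx": -2,"dy": 0,"dz": 0,"claw": 45},
  {"ax": 0,"ay": 0,"az": 0,"dx": -2,"dy": 0,"dz": 0,"claw": 45},
  {"ax": 0,"ay": 0,"az": 0,"dx": -2,"dy": 0,"dz": 0,"claw": 45},
  {"ax": 0,"ay": 0,"az": 0,"dx": -2,"dy": 0,"dz": 0,"claw": 45},
  {"ax": 0,"ay": 0,"az": 0,"dx": -1,"dy": 0,"dz": 0,"claw": 45},
  {"ax": 0,"ay": 0,"az": 0,"dx": 0,"dy": 0,"dz": 0,"claw": 45},
  {"ax": 0,"ay": 0,"az": 0,"dx": 0,"dy": 0,"dz": 0,"claw": 45},
])

```text
time_s: 12.95
tcp_pos: [0.5192, 0.1582, 0.0239]
ee_rot: [[-0.958, -0.287, -0.009], [-0.287, 0.958, -0.005], [0.01, -0.002, -1.0]]
wrist_force: [-11.4, -2.3, 12.7]
gripper_width: 0.637
gripper_force: 30.0
```

```bash
python3 -c "
from m import *
edges(.032);c=jig();s=sense();R=s['ee_rot'];print('F tool',(R.T@s['wrist_force']).round(2),R.round(4)[2])"
```

```text
12.95 [519.17 158.19  23.91] yaw 196.68 F [-11.4  -2.3  12.7] w 55.4
262 [('up', np.float64(188.3))] [np.float64(37.11948379066935), np.float64(39.48377253074275)] [139 139 139 139 139 139 139 139 135 125 108  96 101 130 151 141 113  97
  96 114 153 184]
290 [('up', np.float64(188.4))] [np.float64(37.08595878429036), np.float64(39.452893463544385)] [141 141 141 140 140 140 139 139 135 125 109  98 102 128 149 139 113  98
  97 113 150 181]
circles [[383.79998779296875, 95.19999694824219], [167.8000030517578, 95.80000305175781]] [[74.86, 45.39], [74.64, -44.16]]
F tool [ 12.15   1.77 -12.51] [ 0.01   -0.0021 -0.9999]
```

The tool has tilted about 0.55° under the drag and presses the front down, so I level it before pushing on.

play_rows([
  {"ax": 0,"ay": -0.5,"az": 0,"dx": 0,"dy": 0,"dz": -0.5,"claw": 45},
  {"ax": 0,"ay": 0,"az": 0,"dx": 0,"dy": 0,"dz": 0,"claw": 45},
  {"ax": 0,"ay": 0,"az": 0,"dx": 0,"dy": 0,"dz": 0,"claw": 45},
])

```text
time_s: 13.35
tcp_pos: [0.5192, 0.1582, 0.0239]
ee_rot: [[-0.958, -0.287, -0.001], [-0.287, 0.958, -0.002], [0.001, -0.002, -1.0]]
wrist_force: [-9.8, -0.8, 11.1]
gripper_width: 0.645
gripper_force: 30.0
```

```bash
cat > f.py <<'E'
from station import *
import numpy as np
s=sense();R=s['ee_rot'];p=s['tcp_pos']*1000
y=np.radians(16.7);J=np.array([[np.cos(y),np.sin(y)],[-np.sin(y),np.cos(y)]])
print(s['time_s'],p.round(2),'jig xy rel 519.2,158.2:',(J@(p[:2]-[519.17,158.19])).round(2),'F tool',(R.T@s['wrist_force']).round(2),'M',(R.T@s['moment']).round(2),'yaw',np.degrees(np.arctan2(R[1,0],R[0,0]))%360,'tilt deg x,y',np.degrees(R[2,:2]).round(2),s['gripper_width']*87)
E
python3 f.py
```

```text
13.35 [519.21 158.22  23.92] jig xy rel 519.2,158.2: [0.05 0.02] F tool [  9.68   2.   -11.06] M [-0.75  2.97 -0.18] yaw 196.67647737521798 tilt deg x,y [ 0.07 -0.12] 56.138100403781905
```

play_rows([
  {"ax": 0,"ay": 0,"az": 0,"dx": 0,"dy": 0,"dz": -1.5,"claw": 45},
  {"ax": 0,"ay": 0,"az": 0,"dx": -1,"dy": 0,"dz": 0,"claw": 45},
  {"ax": 0,"ay": 0,"az": 0,"dx": -1,"dy": 0,"dz": 0,"claw": 45},
  {"ax": 0,"ay": 0,"az": 0,"dx": -1,"dy": 0,"dz": 0,"claw": 45},
  {"ax": 0,"ay": 0,"az": 0,"dx": -1,"dy": 0,"dz": 0,"claw": 45},
  {"ax": 0,"ay": 0,"az": 0,"dx": -1,"dy": 0,"dz": 0,"claw": 45},
  {"ax": 0,"ay": 0,"az": 0,"dx": 0,"dy": 0,"dz": 0,"claw": 45},
  {"ax": 0,"ay": 0,"az": 0,"dx": 0,"dy": 0,"dz": 0,"claw": 45},
])

```text
time_s: 14.15
tcp_pos: [0.5243, 0.1598, 0.0241]
ee_rot: [[-0.958, -0.286, -0.0], [-0.286, 0.958, -0.002], [0.001, -0.002, -1.0]]
wrist_force: [-6.2, -0.3, 0.5]
gripper_width: 0.639
gripper_force: 30.0
```

```bash
python3 f.py
```

```text
14.15 [524.34 159.81  24.05] jig xy rel 519.2,158.2: [5.42 0.07] F tool [ 6.04  1.46 -0.46] M [-0.32  1.8  -0.09] yaw 196.6316748074964 tilt deg x,y [ 0.05 -0.1 ] 55.622321157072875
```

play_rows([
  {"ax": 0,"ay": 0,"az": 0,"dx": -1,"dy": 0,"dz": 0.3,"claw": 45},
  {"ax": 0,"ay": 0,"az": 0,"dx": -1,"dy": 0,"dz": 0,"claw": 45},
  {"ax": 0,"ay": 0,"az": 0,"dx": -1,"dy": 0,"dz": 0,"claw": 45},
  {"ax": 0,"ay": 0,"az": 0,"dx": -1,"dy": 0,"dz": 0,"claw": 45},
  {"ax": 0,"ay": 0,"az": 0,"dx": -1,"dy": 0,"dz": 0,"claw": 45},
  {"ax": 0,"ay": 0,"az": 0,"dx": -0.5,"dy": 0,"dz": 0,"claw": 45},
  {"ax": 0,"ay": 0,"az": 0,"dx": 0,"dy": 0,"dz": 0,"claw": 45},
  {"ax": 0,"ay": 0,"az": 0,"dx": 0,"dy": 0,"dz": 0,"claw": 45},
])

```text
time_s: 14.95
tcp_pos: [0.5287, 0.1611, 0.024]
ee_rot: [[-0.958, -0.286, -0.002], [-0.286, 0.958, -0.003], [0.003, -0.002, -1.0]]
wrist_force: [-8.7, -0.2, 4.2]
gripper_width: 0.644
gripper_force: 30.0
```

```bash
python3 f.py
```

```text
14.95 [528.69 161.09  24.02] jig xy rel 519.2,158.2: [9.96 0.04] F tool [ 8.37  2.32 -4.17] M [-0.66  2.58 -0.11] yaw 196.63635016152983 tilt deg x,y [ 0.16 -0.12] 56.044202623310404
```

play_rows([
  {"ax": 0,"ay": -0.15,"az": 0,"dx": -0.5,"dy": 0,"dz": 0,"claw": 45},
  {"ax": 0,"ay": 0,"az": 0,"dx": -0.5,"dy": 0,"dz": 0,"claw": 45},
  {"ax": 0,"ay": 0,"az": 0,"dx": -0.5,"dy": 0,"dz": 0,"claw": 45},
  {"ax": 0,"ay": 0,"az": 0,"dx": -0.5,"dy": 0,"dz": 0,"claw": 45},
  {"ax": 0,"ay": 0,"az": 0,"dx": -0.5,"dy": 0,"dz": 0,"claw": 45},
  {"ax": 0,"ay": 0,"az": 0,"dx": 0,"dy": 0,"dz": 0,"claw": 45},
  {"ax": 0,"ay": 0,"az": 0,"dx": 0,"dy": 0,"dz": 0,"claw": 45},
])

```text
time_s: 15.65
tcp_pos: [0.5303, 0.1615, 0.024]
ee_rot: [[-0.958, -0.286, -0.001], [-0.286, 0.958, -0.003], [0.002, -0.002, -1.0]]
wrist_force: [-10.8, -1.9, 5.6]
gripper_width: 0.639
gripper_force: 30.0
```

```bash
python3 f.py
```

```text
15.65 [530.31 161.53  24.  ] jig xy rel 519.2,158.2: [11.63  0.  ] F tool [10.91  1.3  -5.55] M [-0.85  3.14 -0.17] yaw 196.63279647313774 tilt deg x,y [ 0.11 -0.13] 55.61575915988122
```

play_rows([
  {"ax": 0,"ay": -0.1,"az": 0,"dx": -0.5,"dy": 0,"dz": -0.2,"claw": 45},
  {"ax": 0,"ay": 0,"az": 0,"dx": -0.5,"dy": 0,"dz": 0,"claw": 45},
  {"ax": 0,"ay": 0,"az": 0,"dx": -0.5,"dy": 0,"dz": 0,"claw": 45},
  {"ax": 0,"ay": 0,"az": 0,"dx": -0.5,"dy": 0,"dz": 0,"claw": 45},
  {"ax": 0,"ay": 0,"az": 0,"dx": 0,"dy": 0,"dz": 0,"claw": 45},
  {"ax": 0,"ay": 0,"az": 0,"dx": 0,"dy": 0,"dz": 0,"claw": 45},
])

```text
time_s: 16.25
tcp_pos: [0.5304, 0.1615, 0.024]
ee_rot: [[-0.958, -0.286, -0.003], [-0.286, 0.958, -0.004], [0.004, -0.003, -1.0]]
wrist_force: [-15.0, 0.2, 7.9]
gripper_width: 0.64
gripper_force: 30.0
```

```bash
python3 f.py; python3 -c "
from m import *
edges(.032);jig()"
```

```text
16.25 [530.38 161.53  23.99] jig xy rel 519.2,158.2: [11.69 -0.02] F tool [14.33  4.49 -7.82] M [-1.48  4.22 -0.23] yaw 196.61821362612343 tilt deg x,y [ 0.24 -0.15] 55.70207705753031
16.25 [530.38 161.53  23.99] yaw 196.62 F [-15.    0.2   7.9] w 55.7
262 [('up', np.float64(188.34))] [np.float64(37.13816078325065), np.float64(39.5758006362568)] [137 137 137 137 138 138 138 137 134 124 108  96 101 129 147 131 103  95
  97 113 152 183]
290 [('up', np.float64(188.41))] [np.float64(37.11941606681625), np.float64(39.55853839018465)] [138 138 138 138 138 139 138 138 134 124 109  97 100 127 144 129 103  95
  97 113 150 181]
circles [] None
```

The pair is stopped: 2 mm commanded gave 0.06 mm of motion, and the TCP is at the jig origin. I'll firm up the push gently so the lower plate seats too.

play_rows([
  {"ax": 0,"ay": -0.2,"az": 0,"dx": -0.5,"dy": 0,"dz": -0.4,"claw": 45},
  {"ax": 0,"ay": 0,"az": 0,"dx": -0.5,"dy": 0,"dz": 0,"claw": 45},
  {"ax": 0,"ay": -0.1,"az": 0,"dx": -0.5,"dy": 0,"dz": -0.3,"claw": 45},
  {"ax": 0,"ay": 0,"az": 0,"dx": -0.5,"dy": 0,"dz": 0,"claw": 45},
  {"ax": 0,"ay": 0,"az": 0,"dx": -0.5,"dy": 0,"dz": 0,"claw": 45},
  {"ax": 0,"ay": 0,"az": 0,"dx": -0.5,"dy": 0,"dz": 0,"claw": 45},
  {"ax": 0,"ay": 0,"az": 0,"dx": 0,"dy": 0,"dz": 0,"claw": 45},
  {"ax": 0,"ay": 0,"az": 0,"dx": 0,"dy": 0,"dz": 0,"claw": 45},
])

```text
time_s: 17.15
tcp_pos: [0.5304, 0.1615, 0.024]
ee_rot: [[-0.958, -0.286, -0.004], [-0.285, 0.958, -0.005], [0.005, -0.003, -1.0]]
wrist_force: [-19.9, 1.6, 10.4]
gripper_width: 0.641
gripper_force: 30.0
```

```bash
python3 f.py; python3 -c "
from m import *
c=edges(.032);q=capture('scene')
a=cv2.resize(c['frame'][30:250,150:410],None,fx=2,fy=2,interpolation=2);b=cv2.resize(q['frame'][185:259,235:325],None,fx=3,fy=6*220/2/220*2/2*1.0,interpolation=2)
b=cv2.resize(q['frame'][195:260,222:302],(270,440*1),interpolation=2)
cv2.imwrite('pics/i.png',np.hstack([a,b]))"
```

```text
17.15 [530.45 161.49  24.  ] jig xy rel 519.2,158.2: [11.75 -0.08] F tool [ 18.64   7.2  -10.38] M [-2.33  5.68 -0.34] yaw 196.588554850148 tilt deg x,y [ 0.29 -0.18] 55.73420566471986
17.15 [530.45 161.49  24.  ] yaw 196.59 F [-19.9   1.6  10.4] w 55.7
262 [('up', np.float64(188.04))] [np.float64(37.247518122202536), np.float64(39.663816522755035)] [137 137 137 137 138 138 138 137 133 122 105  95 101 129 146 131 103  93
  98 124 161 186]
290 [('up', np.float64(188.14))] [np.float64(37.216828740181526), np.float64(39.6355532208406)] [139 138 138 138 138 138 138 138 133 121 103  96 101 129 146 131 104  95
  98 123 159 183]
```

View pics/i.png

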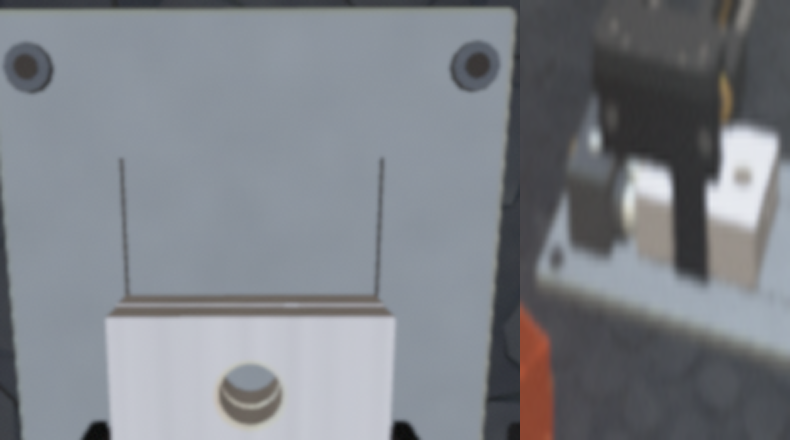

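The left crop shows the pair centred between the scribed lines (126-379) and square. The right one shows it seated on the buttons at (628,205). I'll level the tool and relieve the side load, then check.

play_rows([
  {"ax": 0,"ay": -0.15,"az": 0,"dx": 0,"dy": 0.7,"dz": -0.3,"claw": 45},
  {"ax": 0,"ay": -0.1,"az": 0,"dx": -0.3,"dy": 0.7,"dz": -0.2,"claw": 45},
  {"ax": 0,"ay": 0,"az": 0,"dx": -0.3,"dy": 0,"dz": 0,"claw": 45},
  {"ax": 0,"ay": 0,"az": 0,"dx": 0,"dy": 0,"dz": 0,"claw": 45},
  {"ax": 0,"ay": 0,"az": 0,"dx": 0,"dy": 0,"dz": 0,"claw": 45},
  {"ax": 0,"ay": 0,"az": 0,"dx": 0,"dy": 0,"dz": 0,"claw": 45},
])

```text
time_s: 17.85
tcp_pos: [0.5304, 0.1616, 0.024]
ee_rot: [[-0.958, -0.285, -0.001], [-0.285, 0.958, -0.005], [0.003, -0.005, -1.0]]
wrist_force: [-18.4, -2.8, 7.9]
gripper_width: 0.638
gripper_force: 30.0
```

```bash
python3 f.py; python3 -c "
from m import *
c=edges(.032);w=cloud(c)*1000
P=w[192:235,215:330].reshape(-1,3);P=P[(abs(P[:,2]-32)<5)];A=np.linalg.lstsq(np.c_[P[:,:2]-P[:,:2].mean(0),np.ones(len(P))],P[:,2],rcond=None)[0];print('top z',A[2],'slope deg',np.degrees(A[:2]))
B=w[80:150,190:350].reshape(-1,3);B=B[abs(B[:,2]-8)<5];A=np.linalg.lstsq(np.c_[B[:,:2]-B[:,:2].mean(0),np.ones(len(B))],B[:,2],rcond=None)[0];print('bed z',A[2],'slope',np.degrees(A[:2]))"
```

```text
17.85 [530.43 161.61  24.05] jig xy rel 519.2,158.2: [11.77  0.04] F tool [18.44  2.5  -7.86] M [-0.83  5.41 -0.36] yaw 196.57502081233773 tilt deg x,y [ 0.15 -0.28] 55.53514608188615
17.85 [530.43 161.61  24.05] yaw 196.58 F [-18.4  -2.8   7.9] w 55.5
262 [('up', np.float64(188.33))] [np.float64(37.157781713016426), np.float64(39.61526802763061)] [137 137 137 137 138 138 137 137 133 122 105  95 101 129 147 131 103  94
  96 113 153 182]
290 [('up', np.float64(188.42))] [np.float64(37.13538133701533), np.float64(39.59464006157927)] [138 138 138 138 138 139 139 137 133 121 104  96 101 127 144 129 104  96
  96 112 150 181]
top z 31.295236116976003 slope deg [-0.60210529 -0.36756176]
bed z 7.271214210141057 slope [0.02272815 0.06184621]
```

play_rows([
  {"ax": -0.2,"ay": -0.1,"az": 0,"dx": 0,"dy": 0,"dz": 0,"claw": 45},
  {"ax": 0,"ay": 0,"az": 0,"dx": 0,"dy": 0,"dz": 0,"claw": 45},
  {"ax": 0,"ay": 0,"az": 0,"dx": 0,"dy": 0,"dz": 0,"claw": 45},
  {"ax": 0,"ay": 0,"az": 0,"dx": 0,"dy": 0,"dz": 0,"claw": 45},
])

```text
time_s: 18.3
tcp_pos: [0.5304, 0.1616, 0.024]
ee_rot: [[-0.958, -0.285, -0.001], [-0.285, 0.958, -0.002], [0.001, -0.001, -1.0]]
wrist_force: [-18.1, -3.1, 7.4]
gripper_width: 0.64
gripper_force: 30.0
```

```bash
python3 f.py; python3 -c "
from m import *
c=edges(.032)"
```

```text
18.3 [530.43 161.56  23.99] jig xy rel 519.2,158.2: [ 1.175e+01 -1.000e-02] F tool [18.21  2.17 -7.38] M [-0.69  5.27 -0.27] yaw 196.58796575050167 tilt deg x,y [ 0.06 -0.08] 55.6727273352378
18.3 [530.43 161.56  23.99] yaw 196.59 F [-18.1  -3.1   7.4] w 55.7
262 [('up', np.float64(188.34))] [np.float64(37.15411814918247), np.float64(39.631897286971125)] [137 137 137 137 138 138 138 137 132 122 105  95 101 129 147 131 103  94
  96 113 152 182]
290 [('up', np.float64(188.42))] [np.float64(37.12756061558201), np.float64(39.607443354821015)] [139 138 139 139 138 138 138 138 133 121 103  96 101 126 144 130 103  96
  96 112 150 180]
```

The tool is level, the pair is square and steady against the stops with an 18 N push, and the grip is holding. Handing in.

```bash
python3 -c "
from station import *
print(finish_job())"
```

```text
the job is handed in; nothing more can be done
None
```

I stacked the loose plate on the jig plate and pushed the pair up against both stop buttons. I handed it in still gripped there with about 18 N of push, flat on the bed and square to the stops; the plates' near ends are about 0.3–0.4 mm out of flush.

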